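# Cover the illuminator and hold its bayonet lamp home

### The arm

A 6-joint arm with a two-finger parallel gripper is mounted at the origin on the work surface. World frame = base frame: x ahead of the robot, y to its left, z up, the work surface at z = 0. Lengths are in m, angles in rad, forces in N, time in s.
With the tool pointing down it reaches from about 0.275 to 0.725 m from the base axis. Payload 5.6 kg.
Tool frame: the origin (TCP) lies at the very end of the fingers, on their centre line; the grasp point (between the pads) lies grasp_offset behind it (grasp_offset is the distance from the TCP to the grasp point, in m); z points along the fingers, x is the direction in which the jaws open and shut, and the axes are right-handed (so a half turn about z gives the same grasp; the last joint's range is limited). The gripper opens to 85 mm and grips with 20 to 120 N. Pads are 22 mm wide; open, the fingers measure 114 mm over their backs; the gripper's body (76 mm by 85 mm) begins 54 mm behind the grasp point. The pads swing forward as they close: fully open they stand 13 mm farther back than shut.
Start: joints at [-0.923, 0.255, 0.108, 0, -1.424, -0.285], TCP at [0.195, -0.514, 0.231] pointing down, gripper open.
Joint ranges: [-2.95, 2.95], [-1.21, 1.97], [-1.09, 1.5], [-2.87, 1.71], [-2.94, -0.07], [-3.05, 3.05]. Speed limits (rad/s): [2.57, 2.57, 3.14, 3.14, 3.14, 3.14].

### API

Orientations are given as a unit quaternion [w, x, y, z].
In Python, from cell import * gives the robot as it stands.
- The arm moves only by the tool servo_tool, never from a script. Its arguments are lists of equal length, an entry for each row: "delta_pos": the shift along the tool's x, y, z as a fraction of full scale, a list of three; "dr": the turn, a rotation vector about the tool's x, y, z as a fraction of full scale, a list of three; "grip": the opening, from 0 (shut) to 1 (fully open). In form: {"delta_pos": [[x, y, z], ...], "dr": [[wx, wy, wz], ...], "grip": [grip, ...]}. A call has 1 to 12 rows; each row shifts and turns the commanded pose from where the row before left it, along the tool's axes as they then stand; what a row does not reach is not made up. Full scale, the value 1, is 20 cm for a shift and 0.5 rad for a turn. A row lasts 1/10 s, in which the tool goes at most 50 mm and 8.59 degrees, less where a joint would pass 70% of its speed; a pose out of reach is approached as far as the arm can. A call with a number of a shift or a turn outside -1 to 1 is refused whole. A call with a gripper value outside its range is refused whole. The fingers move at their own pace and stop on an object; "squeeze" is the grip in N (left out, the last holds). Time passes only in rows, so rows that do not move let the fingers close. It gives the time, the measured TCP pose, the force and the opening at its end, in the units of the state.
- read_state(): the state, without advancing time (a new reading comes with each control period).
- read_camera(name): name is "scene" or "side" or "wrist"; returns a dict with "color" (384x512x3 uint8, red, green, blue), "intrinsics" (3x3 intrinsics, pixels), "origin" and "attitude" of the camera in the world; the wrist camera has in their place "hand_eye" (4x4, takes a point from camera to tool coordinates, whose origin is the TCP and whose axes are the tool frame's). Camera axes: x right, y down, z forward; pixel columns grow to the right and rows downward; lengths in m; the calibration is good to about 2 mm. A picture is of the moment at which its call begins: read the wrist's pose just before it. There is no depth.
- job_done(): hands the job in, once; it reports no verdict.
The state is a dict: "time": time; "q": joint angles; "joint_velocities": joint speeds; "joint_efforts": joint torques, N m; "position": TCP position; "eef_rot": TCP orientation; "contact_force": force on the tool from outside, world axes, zero at the start; "torque": the same for the moment, N m; "grip_width": finger opening in m.
Only numpy, scipy, OpenCV 4.12 (cv2) and the standard library are available. Lean on these libraries where they do the work, as an engineer would, in place of code of your own. Each camera call takes 0.05 s, during which the arm holds its last target. There are 200 camera calls.

### The job

Lay the flat cover plate over the collar of the illuminator's socket and press it down so that it sits level on the deck. Then put the lamp module, lugs through the notches, into the socket, push it fully home against the spring and twist it clockwise (seen from above) about a quarter turn to the stop. Finish holding: keep gripping the lamp, pressed home and turned, so that a colleague can do up the clamp; leave everything else on the table where it is.

Things in the scene. Friction and masses are not known exactly. Their poses are not given: they have to be found in the camera images.
- socket_mouth (a point): centre of the mouth of the bayonet socket, at the top of its round steel collar (58 mm across outside, top 81 mm above the table, 6 mm above the deck). z up, x as the illuminator's. The bore is 39 mm across; two opposite notches, 14 mm wide, out to 50 mm across, lie along +x and -x: the lamp's lugs go down through them. Under the 5 mm thick ledge there is room to turn.
- illuminator: fixed white box, 150 x 150 x 75 mm, blue panels on its +x and -x sides, with the socket in the middle of its flat top (the deck, 75 mm above the table); origin at the centre of its underside, z up. Its x axis is the line of the socket's notches
- plunger (a joint): how far the sprung brass turret inside the socket is pushed down: 0 (up, its face 7.5 mm below the mouth) to 0.007 m (fully home). It carries the lamp's foot and pushes up with 4 N at first, 8 N fully down; unless held down, the lamp is pushed up again by some 4 mm
- turret (a joint): how far that turret is turned clockwise from above: 0 (rest, in line with the notches) to 1.35 rad (stop: with the play the lamp itself turns about 1.47, a quarter turn). Dogs on it, 2.5 mm high, take the lugs with 2.5 mm play at each side, so it turns with the lamp, against a return spring of 0.02 to 0.09 N m
- plate_center (a point): centre of the loose flat dark steel cover plate, 104 x 104 x 5 mm, half-way up its thickness, z up. A round hole 64 mm across in its middle goes over the socket's collar so that the plate lies on the deck; it may be turned any way about the vertical. About 0.12 kg. It starts flat on the table
- plate_tab (a point): grip point on the plate's upright tab, 22.5 mm above the plate's centre point and 46 mm from it towards the plate's -x edge. The tab is 8 mm thick (along the plate's x), 24 mm wide (along y) and stands 30 mm above the plate's upper face; axes as the plate's
- lamp_grip (a point): grip point on the lamp module, in its upright black grip bar: 14 mm thick (y), 48 mm long (x), 36 mm high, of which 14.5 mm are above this point. Below the bar is a round flange 72 mm across, its upper face 21.5 mm below this point. z up, about 0.18 kg. It starts parked upright in the ring stand, its foot on the table
- lamp_foot (a point): centre of the lamp module's underside, 42 mm below lamp_grip, same axes. A steel plug 34 mm across, 16.5 mm long, under the flange, has two like lugs at its foot, 8 mm wide, 5 mm high, out to 45 mm across along +x and -x (in line with the grip bar). Fully home this point lies 14.5 mm below the socket's mouth and the flange 2 mm over the collar
- lamp_stand: fixed grey ring, 72 mm across, 13 mm tall, open in the middle, around the lamp's foot at the start; origin at the centre of its underside
- dish: bystander: closed round glass dish, 64 mm across, 15 mm tall; origin at its underside
- oil_bottle: bystander: small amber bottle with black cap, 32 mm across, 70 mm tall; origin at its underside
- jar: bystander: clear jar with white lid, 52 mm across, 60 mm tall; origin at its underside
- slide_box: bystander: flat grey box 100 x 85 x 30 mm; origin at its underside
- beaker: bystander: glass beaker 66 mm across, 85 mm tall; origin at its underside
- driver: bystander: screwdriver lying down, 150 mm long; origin at its underside
- objective: bystander: microscope objective standing up, 33 mm across, 44 mm tall; origin at its underside
Not all that is in view belongs to the job. What is shaped like the part that bears lamp_grip but blue is not meant.

How it is judged:
On the way, in this order (a step that is already met when the one before it is completed fails the run):
1. the cover plate lies level on the deck around the collar and is pressed down (at least 4 N on the deck) (horizontal distance between plate_center and socket_mouth below 0.006 m and z of plate_center in the frame of illuminator below 0.0805 m and angle between plate_center's own z axis and vertical below 0.035 rad and contact force between plate and illuminator above 4 N), for 0.1 s.
2. the lamp is in the socket and pushed home, not yet turned (horizontal distance between lamp_foot and socket_mouth below 0.005 m and angle between lamp_foot's own z axis and vertical below 0.08 rad and z of lamp_foot in the frame of illuminator below 0.069 m and value of joint plunger above 0.0055 m and value of joint turret below 0.5 rad), for 0.05 s.
At the end, for the whole second after the job is handed in: The robot grips the lamp (over 2 N), at rest and upright in the socket (5 mm, 0.08 rad), pressed down at least 5.5 of 7 mm, turret turned at least 1.05 of 1.35 rad (lamp 1.0 rad); the plate lies level (0.035 rad) on the deck, within 3 mm in height and 6 mm of the socket centre (horizontal distance between lamp_foot and socket_mouth below 0.005 m and angle between lamp_foot's own z axis and vertical below 0.08 rad and z of lamp_foot in the frame of illuminator below 0.069 m and value of joint plunger above 0.0055 m and value of joint turret above 1.05 rad and angle between the x axis of lamp_foot and the x axis of illuminator, either way round above 1 rad and contact force between the fingers and lamp above 2 N and linear speed of lamp below 0.02 m/s and horizontal distance between plate_center and socket_mouth below 0.006 m and z of plate_center in the frame of illuminator below 0.0805 m and angle between plate_center's own z axis and vertical below 0.035 rad); the arm keeps its last pose, push and grip.
It fails at once if a bystander is moved by more than 40 mm or knocked over (distance of any of dish, oil_bottle, jar, slide_box, beaker, driver, objective from where it was at the start of the episode above 0.04 m or angle between any of dish, oil_bottle, jar, slide_box, beaker, objective's own z axis and vertical above 0.6 rad).
It also fails if it takes over 72 s, if anything falls off the work surface, if the arm or the gripper's body presses on something with over 40 N, if the wrist force passes 120 N, or if a joint passes its speed limit or range.

## Working session

There is one attempt and no reset: what is moved stays moved. The work goes in short steps, Python scripts to look and compute and a tool call to move; the robot and the scene stay as the last step left them, time stands still between calls to the robot, and variables do not carry over. Pictures are saved under pics/ and viewed, about 8 in all and at most 12, crops included, and the job is handed in when it is done.

Besides the shell and the picture viewer there is one more tool, called after "Emit:" as name(argument=value, ...) on one line, values as JSON. servo_tool: Moves the arm, as the interface text tells. Shift numbers are shares of 20 cm and turn numbers shares of 0.5 rad, none past 1 either way. Its arguments: {"type":"object","properties":{"delta_pos":{"type":"array"},"dr":{"type":"array"},"grip":{"type":"array"},"squeeze":{"type":"number"}},"required":["delta_pos","dr","grip"]}

```bash
mkdir -p pics; ls; cat > h.py <<'E'
from cell import *
import numpy as np, cv2
from scipy.spatial.transform import Rotation as R
def rot(a):
    a=np.array(a); 
    return a if a.shape==(3,3) else R.from_quat(a,scalar_first=True).as_matrix()
def look(name,f=None):
    s=read_state(); c=read_camera(name)
    if name=="wrist":
        T=np.eye(4);T[:3,:3]=rot(s["eef_rot"]);T[:3,3]=s["position"]
        M=T@np.array(c["hand_eye"])
    else:
        M=np.eye(4);M[:3,:3]=rot(c["attitude"]);M[:3,3]=c["origin"]
    c["M"]=M
    if f:
        cv2.imwrite(f"pics/{f}.png",c["color"][:,:,::-1]); np.savez(f"{f}.npz",color=c["color"],K=c["intrinsics"],M=M)
    return c["color"],np.array(c["intrinsics"]),M
def load(f):
    d=np.load(f+".npz"); return d["color"],d["K"],d["M"]
def ray(K,M,u,v,z):
    d=M[:3,:3]@np.linalg.inv(K)@np.array([u,v,1.]); return M[:3,3]+d*(z-M[2,3])/d[2]
def proj(K,M,p):
    q=K@(M[:3,:3].T@(np.array(p)-M[:3,3])); return q[:2]/q[2]
E
python3 - <<'E'
from h import *
print(read_state())
a=look("scene","s0")[0];b=look("side","d0")[0]; w=look("wrist","w0")[0]
im=np.vstack([np.hstack([a,b]),np.hstack([w,0*w])])
cv2.imwrite("pics/all0.png",cv2.resize(np.hstack([a,b]),(800,300),interpolation=cv2.INTER_AREA)[:,:,::-1])
for n in("s0","d0","w0"):print(load(n)[1:])
E
```

```text
pics
{'time': 0.0, 'q': array([-9.23422827e-01,  2.55735077e-01,  1.06975937e-01, -5.05135801e-04,
       -1.42386641e+00, -2.84630368e-01]), 'joint_velocities': array([0.00065329, 0.00062004, 0.00110755, 0.00020845, 0.00043396,
       0.0018994 ]), 'joint_efforts': array([-1.54916083e-04, -3.86634135e+01,  2.37936205e+01,  5.36512166e+00,
       -6.10665258e-03, -5.06317292e-06]), 'position': array([ 0.19506396, -0.51371118,  0.23038611]), 'eef_rot': array([-7.89913901e-04,  5.67991548e-01,  8.23033841e-01,  5.24359749e-04]), 'contact_force': array([ 0.39174462, -0.55118144, -0.60233804]), 'torque': array([ 0.02433011, -0.03317921, -0.006394  ]), 'grip_width': 0.08536795040409455}
(array([[368.08531104,   0.        , 249.9530407 ],
       [  0.        , 368.08531104, 190.10129044],
       [  0.        ,   0.        ,   1.        ]]), array([[-0.13497749,  0.77495375, -0.61743645,  1.18152575],
       [ 0.99084627,  0.10693624, -0.08239115,  0.07882921],
       [ 0.002177  , -0.62290555, -0.78229402,  0.97577141],
       [ 0.        ,  0.        ,  0.        ,  1.        ]]))
(array([[497.26126154,   0.        , 258.31132507],
       [  0.        , 497.26126154, 192.41390228],
       [  0.        ,   0.        ,   1.        ]]), array([[ 0.99193133, -0.06737176,  0.10739311,  0.29296716],
       [-0.12501177, -0.66064032,  0.74022053, -1.17857295],
       [ 0.02107826, -0.74767334, -0.66373209,  1.17060333],
       [ 0.        ,  0.        ,  0.        ,  1.        ]]))
(array([[332.80085887,   0.        , 256.5538674 ],
       [  0.        , 332.80085887, 182.71020046],
       [  0.        ,   0.        ,   1.        ]]), array([[-0.35334345,  0.90037544,  0.25391429,  0.13048714],
       [ 0.93549214,  0.3395878 ,  0.09764518, -0.53866253],
       [ 0.00169112,  0.27203711, -0.96228528,  0.37333237],
       [ 0.        ,  0.        ,  0.        ,  1.        ]]))
```

View pics/s0.png

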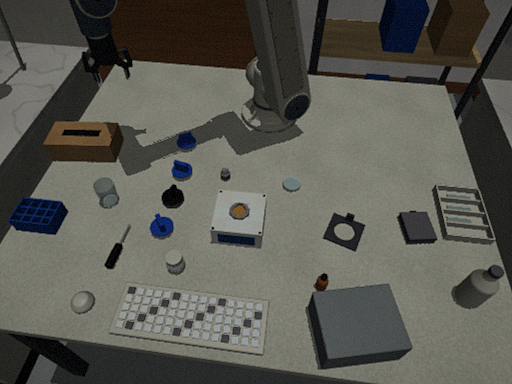

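View pics/d0.png

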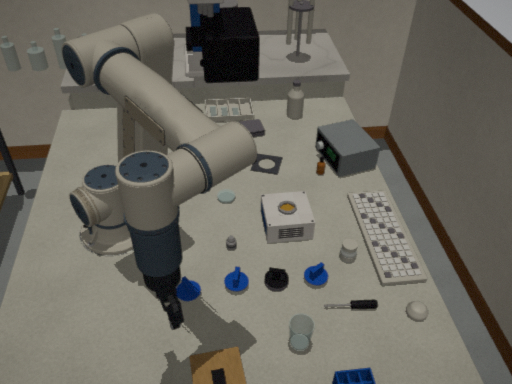

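Scene view: the plate is at (345,231) with its tab at (351,216), and the socket is at (239,211). The lamp candidates are black (173,197), blue (186,141), blue (181,170) and blue (161,227). The description says not blue, so I take the black one at (173,197), which is at (277,278) in the side view. I'll check it in a close crop.

```bash
python3 - <<'E'
from h import *
s,K,M=load("s0");d,Kd,Md=load("d0")
def crop(im,u,v,r=40): return cv2.resize(im[v-r:v+r,u-r:u+r],(390,290) if 0 else (290,290),interpolation=cv2.INTER_CUBIC)
row=lambda im,L:np.hstack([crop(im,*p) for p in L])
o=np.vstack([row(s,[(345,231),(239,215),(173,197)][:2]+[(173,197)]) ,row(d,[(266,164),(287,216),(277,278)])])
o=cv2.resize(o,(800,533))
o=np.clip(o*1.6,0,255).astype(np.uint8)
cv2.imwrite("pics/crops.png",o[:,:,::-1])
for n,z,a,b in [("plate",.005,(344.5,231),(266,164)),("tab",.035,(351,216),None),("sock",.081,(239,211),(287,207)),("lampbar",.056,(174,189),(277,270))]:
    print(n,ray(K,M,*a,z).round(3), b and ray(Kd,Md,*b,z).round(3))
E
```

```text
plate [0.536 0.289 0.005] [0.531 0.279 0.005]
tab [0.498 0.303 0.035] None
sock [ 0.558 -0.037  0.081] [ 0.552 -0.043  0.081]
lampbar [ 0.484 -0.259  0.056] [ 0.485 -0.274  0.056]
```

View pics/crops.png

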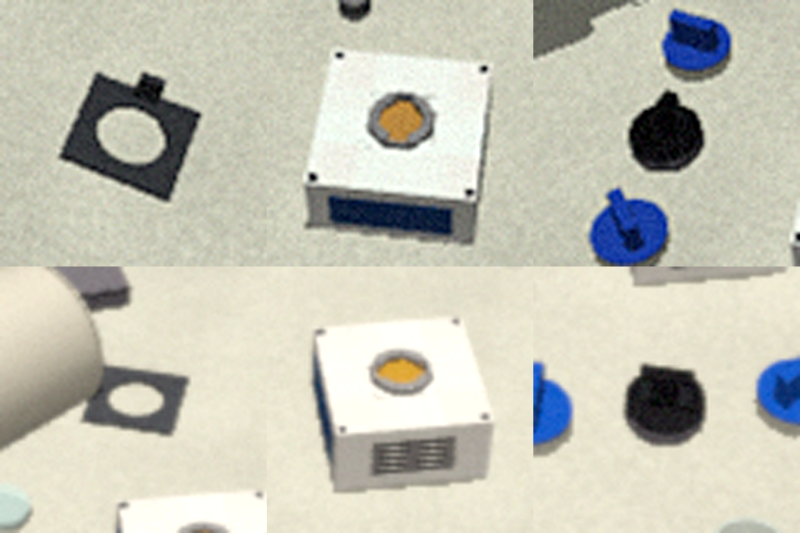

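The black lamp is confirmed; its neighbours are blue. The socket's notches lie along about world x, and the plate's tab is on its far-left edge. I'm moving to a look above the socket.

Emit:
servo_tool(delta_pos=[[0.13,0.2,0.017],[0.13,0.2,0.017],[0.13,0.2,0.017],[0.13,0.2,0.017],[0.13,0.2,0.017],[0.13,0.2,0.017],[0.13,0.2,0.017],[0.13,0.2,0.017],[0.13,0.2,0.017],[0.13,0.2,0.017],[0.13,0.2,0.017],[0.13,0.2,0.017]], dr=[[0,0,0],[0,0,0],[0,0,0],[0,0,0],[0,0,0],[0,0,0],[0,0,0],[0,0,0],[0,0,0],[0,0,0],[0,0,0],[0,0,0]], grip=[1,1,1,1,1,1,1,1,1,1,1,1])

```text
time: 1.35
position: [0.5339, -0.0503, 0.1903]
eef_rot: [-0.0, 0.568, 0.823, -0.0]
contact_force: [1.1, -1.4, 0.4]
grip_width: 0.0854
```

Emit:
servo_tool(delta_pos=[[0,0,0],[0,0,0],[0,0,0]], dr=[[0,0,0],[0,0,0],[0,0,0]], grip=[1,1,1])

```text
time: 1.65
position: [0.5328, -0.0527, 0.1904]
eef_rot: [-0.0, 0.568, 0.823, -0.0]
contact_force: [-0.2, -0.7, -0.1]
grip_width: 0.0856
```

```bash
python3 - <<'E'
from h import *
s=read_state();print(s["q"].round(3),s["position"],s["eef_rot"].round(4),s["contact_force"],grasp_offset if "grasp_offset" in globals() else "no go")
look("wrist","w1")
E
```

```text
[ 0.194  0.242 -0.013  0.    -1.316 -1.402] [ 0.53276313 -0.05265432  0.19043727] [-1.000e-04  5.681e-01  8.230e-01 -2.000e-04] [-0.15047249 -0.70393688 -0.14646021] 0.0187
```

View pics/w1.png

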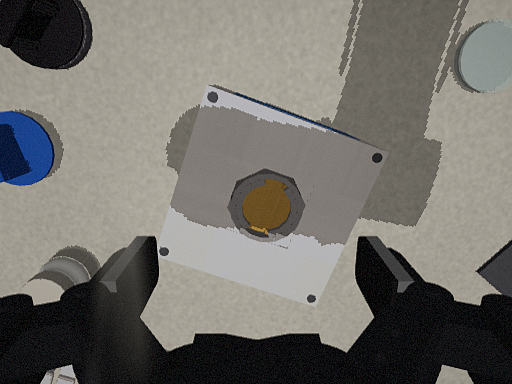

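The wrist view shows the collar centre at about (267,205), the deck screws at (213,97), (377,158), (311,298) and (164,252), and notches along the line (280,183)–(258,230).

```bash
cat >> h.py <<'E'
def coll(im,K,M):  # fits collar / deck from wrist image: brass blob
    pass
E
python3 - <<'E'
from h import *
w,K,M=load("w1")
P=np.array([ray(K,M,*p,.075) for p in [(213,97),(377,158),(311,298),(164,252)]])
print(P.round(4),P.mean(0).round(4))
for a,b in((0,1),(1,2),(2,3),(3,0)):
    d=P[b]-P[a];print(np.degrees(np.arctan2(d[1],d[0])).round(2),np.linalg.norm(d).round(4))
# collar by grey mask near centre
h=cv2.cvtColor(w,cv2.COLOR_RGB2HSV)
sub=np.zeros(w.shape[:2],np.uint8);cv2.circle(sub,(267,205),48,255,-1)
print([w[v,u] for u,v in((267,205),(300,205),(267,175),(315,205),(267,240),(267,150))])
br=((h[...,1]>110)&(sub>0)).astype(np.uint8);m=cv2.moments(br,True);print("brass",m["m10"]/m["m00"],m["m01"]/m["m00"],m["m00"])
dk=((w.max(2)<100)&(sub>0)|(br>0)).astype(np.uint8)
dk=cv2.morphologyEx(dk,cv2.MORPH_OPEN,np.ones((5,5)))
c=max(cv2.findContours(dk,0,1)[0],key=cv2.contourArea);e=cv2.fitEllipse(cv2.convexHull(c));print(e,ray(K,M,*e[0],.081))
print("scr-exp px", proj(K,M,[.555,-.04,.081]))
E
```

```text
[[ 0.4852 -0.1058  0.075 ]
 [ 0.4838  0.0303  0.075 ]
 [ 0.6193  0.0318  0.075 ]
 [ 0.622  -0.104   0.075 ]] [ 0.5526 -0.0369  0.075 ]
90.62 0.1361
0.63 0.1356
-88.86 0.1358
-179.22 0.1368
[array([109,  81,  43], dtype=uint8), array([82, 78, 74], dtype=uint8), array([88, 84, 80], dtype=uint8), array([126, 122, 118], dtype=uint8), array([136, 130, 127], dtype=uint8), array([129, 121, 118], dtype=uint8)]
brass 266.2402807775378 205.951403887689 1852.0
((266.21533203125, 203.8260498046875), (69.23286437988281, 75.9776611328125), 97.55223846435547) [ 0.54847748 -0.0386758   0.081     ]
scr-exp px [261.76980981 210.4282338 ]
```

Emit:
servo_tool(delta_pos=[[0.2,0.065,0.02],[0.2,0.065,0.02],[0.2,0.065,0.02],[0.2,0.065,0.02],[0.2,0.065,0.02],[0.2,0.065,0.02],[0.2,0.065,0.02],[0.2,0.065,0.02]], dr=[[0,0,0],[0,0,0],[0,0,0],[0,0,0],[0,0,0],[0,0,0],[0,0,0],[0,0,0]], grip=[1,1,1,1,1,1,1,1])

```text
time: 2.5
position: [0.5169, 0.2843, 0.159]
eef_rot: [0.0, 0.569, 0.823, 0.0]
contact_force: [0.9, 0.0, 0.8]
grip_width: 0.0852
```

Emit:
servo_tool(delta_pos=[[0,0,0],[0,0,0],[0,0,0],[0,0,0],[0,0,0],[0,0,0],[0,0,0],[0,0,0]], dr=[[0,0,-0.28],[0,0,-0.28],[0,0,-0.28],[0,0,-0.28],[0,0,-0.28],[0,0,0],[0,0,0],[0,0,0]], grip=[1,1,1,1,1,1,1,1])

```text
time: 3.3
position: [0.517, 0.2834, 0.1587]
eef_rot: [0.0, 0.253, 0.967, 0.0]
contact_force: [-0.0, 0.8, -0.6]
grip_width: 0.0854
```

```bash
python3 - <<'E'
from h import *
s=read_state();print(s["q"].round(3),s["position"],s["eef_rot"].round(4))
w,K,M=look("wrist","w2")
print(proj(K,M,[.533,.284,.005]),proj(K,M,[.498,.303,.035]))
cv2.imwrite("pics/w2b.png",np.clip(w*1.8,0,255).astype(np.uint8)[:,:,::-1])
E
```

```text
[ 0.766  0.363  0.074  0.    -1.282 -1.278] [0.5170401  0.28341502 0.15869991] [1.000e-04 2.530e-01 9.675e-01 1.000e-04]
[241.80431673 176.1307944 ] [288.02461673 184.52039435]
```

View pics/w2b.png

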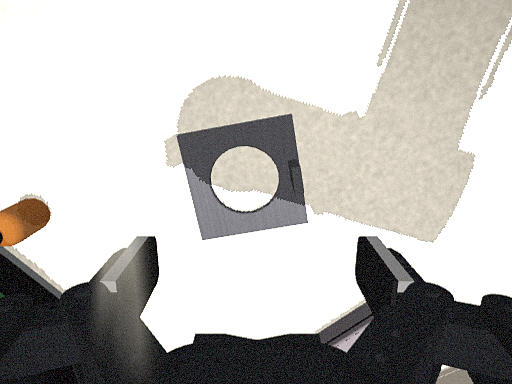

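The plate corners are at about (178,134), (291,114), (308,222) and (202,240). The hole is at (245,179) and the tab is at the right edge (296,178).

```bash
cat >> h.py <<'E'
def toolmove(target,yaw=None):
    s=read_state();Rm=rot(s["eef_rot"]);d=np.array(target)-s["position"]
    y0=np.arctan2(Rm[1,0],Rm[0,0])
    print("pos",s["position"].round(4),"yaw",np.degrees(y0).round(2),"units",(Rm.T@d/.2).round(4), "dz-turn units", None if yaw is None else round(((y0-np.radians(yaw)+np.pi)%(2*np.pi)-np.pi)/.5,3))
E
python3 - <<'E'
from h import *
w,K,M=load("w2")
m=(cv2.cvtColor(w,cv2.COLOR_RGB2GRAY)*1.8<130).astype(np.uint8);m[245:]=0;m[:,:165]=0;m[:,320:]=0
cs,hi=cv2.findContours(cv2.morphologyEx(m,cv2.MORPH_CLOSE,np.ones((3,3))),2,1)
o=sorted(cs,key=cv2.contourArea)[::-1];print([cv2.contourArea(c) for c in o[:3]])
e=cv2.fitEllipse(o[1]);print(e);hc=ray(K,M,*e[0],.005)
q=cv2.approxPolyDP(cv2.convexHull(o[0]),12,True)[:,0];print(q.tolist())
P=np.array([ray(K,M,*p,.005) for p in [(178,134),(291,114),(308,222),(202,240)]])
print("hole",hc,"corners mean",P.mean(0))
for a,b in((0,1),(1,2),(2,3),(3,0)):
    d=P[b]-P[a];print(np.degrees(np.arctan2(d[1],d[0])).round(2),np.linalg.norm(d).round(4))
t=ray(K,M,296,178,.035);print("tab px->",t)
E
```

```text
[10623.0, 3576.5, 814.5]
((244.40115356445312, 178.23545837402344), (66.12257385253906, 68.93537139892578), 95.79033660888672)
[[291, 114], [307, 222], [202, 239], [178, 134]]
hole [0.53191894 0.286912   0.005     ] corners mean [0.53246247 0.28854208 0.005     ]
160.51 0.1015
71.28 0.1034
-18.97 0.1041
-110.16 0.1043
tab px-> [0.48960474 0.30127228 0.035     ]
```

```bash
python3 -c "
from h import *
toolmove([.489,.3022,.010],160.6)"
```

```text
pos [0.517  0.2836 0.1586] yaw 150.74 units [0.1677 0.0126 0.7432] dz-turn units -0.344
```

Emit:
servo_tool(delta_pos=[[0.084,0.006,0],[0.084,0.006,0],[0,0,0.14],[0,0,0.14],[0,0,0.14],[0,0,0.14],[0,0,0.12],[0,0,0.063],[0,0,0],[0,0,0]], dr=[[0,0,0],[0,0,0],[0,0,-0.17],[0,0,-0.174],[0,0,0],[0,0,0],[0,0,0],[0,0,0],[0,0,0],[0,0,0]], grip=[1,1,1,1,1,1,1,1,1,1])

```text
time: 4.35
position: [0.489, 0.3031, 0.0109]
eef_rot: [0.001, 0.167, 0.986, 0.0]
contact_force: [0.8, 0.1, 0.3]
grip_width: 0.085
```

Emit:
servo_tool(delta_pos=[[0,0,0],[0,0,0],[0,0,0],[0,0,0],[0,0,0],[0,0,0],[0,0,0],[0,0,0],[0,0,0],[0,0,0],[0,0,0],[0,0,0]], dr=[[0,0,0],[0,0,0],[0,0,0],[0,0,0],[0,0,0],[0,0,0],[0,0,0],[0,0,0],[0,0,0],[0,0,0],[0,0,0],[0,0,0]], grip=[0,0,0,0,0,0,0,0,0,0,0,0], squeeze=60)

```text
time: 5.55
position: [0.4889, 0.3024, 0.0102]
eef_rot: [0.0, 0.167, 0.986, 0.0]
contact_force: [0.1, -1.2, 4.7]
grip_width: 0.0068
```

Emit:
servo_tool(delta_pos=[[0,0,-0.05],[0,0,-0.15],[0,0,-0.2],[0,0,-0.2],[0,0,-0.15],[0,0,0],[0,0,0]], dr=[[0,0,0],[0,0,0],[0,0,0],[0,0,0],[0,0,0],[0,0,0],[0,0,0]], grip=[0,0,0,0,0,0,0])

```text
time: 6.25
position: [0.4883, 0.3024, 0.1599]
eef_rot: [-0.0, 0.167, 0.986, 0.0]
contact_force: [-0.1, 0.0, -2.9]
grip_width: 0.0068
```

```bash
python3 - <<'E'
from h import *
s=read_state();print(s["position"],s["eef_rot"].round(4),s["contact_force"],s["torque"],s["grip_width"])
w,K,M=look("wrist","w3"); a=look("scene","s3")[0]; b=look("side","d3")[0]
w=np.clip(w*1.8,0,255).astype(np.uint8)
u,v=proj(*load("s3")[1:],[.5,.3,.17]).astype(int);p,q=proj(*load("d3")[1:],[.5,.3,.17]).astype(int);print(u,v,p,q)
A=cv2.resize(a[max(0,v-60):v+60,u-60:u+60],(400,400));B=cv2.resize(b[q-60:q+60,p-60:p+60],(400,400))
print(A.shape,B.shape)
cv2.imwrite("pics/w3b.png",np.hstack([cv2.resize(w,(533,400)),A])[:,:,::-1][:, -800:] if 0 else cv2.resize(np.hstack([cv2.resize(w,(533,400)),A]),(800,343))[:,:,::-1])
E
```

```text
[0.48825618 0.30244632 0.1599019 ] [-4.000e-04  1.674e-01  9.859e-01  4.000e-04] [-0.05765879  0.02255083 -2.93921359] [-0.00912403  0.08020038 -0.03434908] 0.0067992643669764
360 189 258 124
(400, 400, 3) (400, 400, 3)
```

View pics/w3b.png

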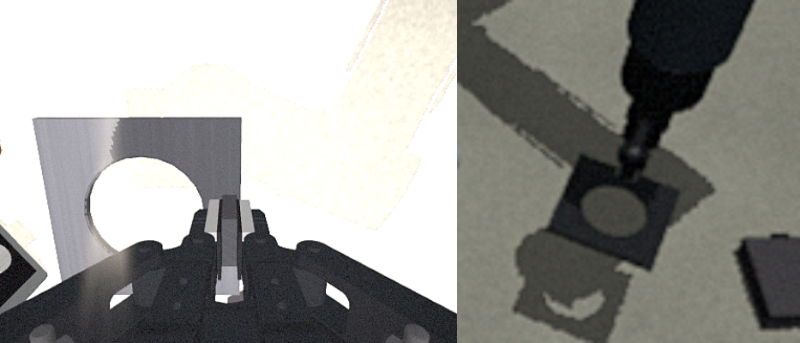

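The plate hangs level from the tab. In the wrist view its far corners are at about (38,132) and (270,132) at full resolution. I'm measuring the hole in the tool frame.

```bash
python3 - <<'E'
from h import *
w,K,M=load("w3");s=read_state();Rt=rot(s["eef_rot"]);p=s["position"]
for z in (p[2]-.0052,):
  for u,v in((38,132),(270,132)): print("corner",(Rt.T@(ray(K,M,u,v,z)-p)).round(4))
  g=cv2.cvtColor(np.clip(w*1.8,0,255).astype(np.uint8),cv2.COLOR_RGB2GRAY)
  pts=[]
  for th in np.radians(np.arange(185,356,3)):   # rays from hole interior (165,225) upward, bright->dark
    for r in range(20,110):
      u,v=165+r*np.cos(th),225+r*np.sin(th)
      if g[int(round(v)),int(round(u))]<215 : pts.append((u,v));break
  X=np.array([Rt.T@(ray(K,M,u,v,z)-p) for u,v in pts])[:,:2]
  from scipy.optimize import least_squares
  # known radius 32, upper rim vs lower rim both nearby; robust
  r=least_squares(lambda c:np.hypot(*(X-c[:2]).T)-c[2],[-.046,0,.032],loss="soft_l1",f_scale=.0005)
  print(r.x, np.abs(r.fun).max(), len(X))
  print((np.hypot(*(X-r.x[:2]).T)*1000).round(1))
E
```

```text
corner [-0.0981 -0.0498  0.0051]
corner [ 0.0059 -0.0496  0.0054]
[-0.04609806  0.00151076  0.03131901] 0.0005123936742217824 57
[30.9 31.1 30.9 31.1 31.3 31.1 31.4 31.2 31.5 31.4 31.7 31.6 31.5 31.8
 31.7 31.5 31.4 31.3 31.6 31.4 31.7 31.5 31.3 31.  31.2 31.4 31.1 31.3
 31.  31.1 31.2 30.8 31.4 30.9 31.4 31.4 31.4 31.4 31.3 31.2 31.6 31.5
 31.3 31.1 30.9 31.2 31.  31.2 30.9 31.1 31.3 31.5 31.6 31.8 31.4 31.5
 31.6]
```

Emit:
servo_tool(delta_pos=[[-0.04,-0.09,0],[-0.078,-0.189,0],[-0.078,-0.189,0],[-0.078,-0.189,0],[-0.078,-0.189,0],[-0.078,-0.189,0],[-0.078,-0.189,0],[-0.078,-0.189,0],[-0.039,-0.097,0.025],[0,0,0.1],[0,0,0.1],[0,0,0]], dr=[[0,0,0],[0,0,0],[0,0,0],[0,0,0],[0,0,0],[0,0,0],[0,0,0],[0,0,0],[0,0,0],[0,0,0],[0,0,0],[0,0,0]], grip=[0,0,0,0,0,0,0,0,0,0,0,0])

```text
time: 7.6
position: [0.5041, -0.025, 0.1115]
eef_rot: [-0.004, 0.168, 0.986, -0.001]
contact_force: [-0.7, -0.0, -1.5]
grip_width: 0.0069
```

Emit:
servo_tool(delta_pos=[[0,0,0],[0,0,0],[0,0,0]], dr=[[0,0,0],[0,0,0],[0,0,0]], grip=[0,0,0])

```text
time: 7.9
position: [0.5078, -0.0238, 0.1159]
eef_rot: [0.001, 0.167, 0.986, 0.0]
contact_force: [-0.6, 0.4, -2.4]
grip_width: 0.0069
```

```bash
python3 - <<'E'
from h import *
s=read_state();print(s["q"].round(2),s["position"],s["eef_rot"].round(4),s["contact_force"],s["grip_width"])
w,K,M=look("wrist","w4")
print("exp collar px",proj(K,M,[.551,-.0375,.081]))
cv2.imwrite("pics/w4b.png",cv2.resize(np.clip(w*1.8,0,255).astype(np.uint8),(800,600),interpolation=cv2.INTER_CUBIC)[:,:,::-1])
E
```

```text
[ 0.26  0.24 -0.22  0.   -1.11 -0.6 ] [ 0.5077764  -0.02377548  0.11588281] [9.00e-04 1.67e-01 9.86e-01 2.00e-04] [-0.64242518  0.37159763 -2.39258015] 0.006928213811571075
exp collar px [177.30259185 216.81827474]
```

View pics/w4b.png

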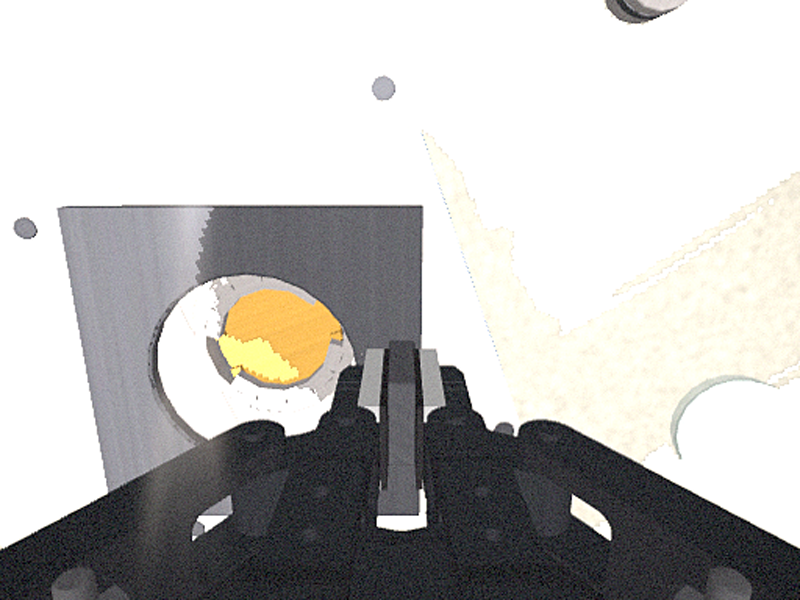

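The wrist view now shows brass centred at about (181,216) at full resolution, inside the hole. The deck screws are at (245,56), (16,147) and (322,275).

```bash
python3 - <<'E'
from h import *
w,K,M=load("w4");s=read_state();Rt=rot(s["eef_rot"]);p=s["position"]
h=cv2.cvtColor(np.clip(w*1.8,0,255).astype(np.uint8),cv2.COLOR_RGB2HSV)
m=((h[...,1]>90)&(h[...,0]<35)).astype(np.uint8);m[:170]=0;m[260:]=0;m[:,:135]=0;m[:,225:]=0
m=cv2.morphologyEx(m,cv2.MORPH_OPEN,np.ones((3,3)))
c=max(cv2.findContours(m,0,1)[0],key=cv2.contourArea);e=cv2.fitEllipse(cv2.convexHull(c));print(e)
print("brass centre",ray(K,M,*e[0],.0735))
A,B,C=[ray(K,M,*q,.075) for q in((245.1,56.3),(16,146.6),(322,275))]
print(A,B,C,"BC mid",(B+C)/2,np.linalg.norm(A-B),np.linalg.norm(B-C)/2**.5)
d=A-B;print(np.degrees(np.arctan2(d[1],d[0])))
print("plate centre by tool",p+Rt@[-.0461,.0018,.0077])
E
```

```text
((177.5721893310547, 214.9835662841797), (60.9658317565918, 78.42878723144531), 85.68327331542969)
brass centre [ 0.55319482 -0.03634664  0.0735    ]
[ 0.48518861 -0.10623445  0.075     ] [ 0.62169935 -0.10407353  0.075     ] [0.48340389 0.02973187 0.075     ] BC mid [ 0.55255162 -0.03717083  0.075     ] 0.1365278400259925 0.136068952274092
-179.0931007935615
plate centre by tool [ 0.55181447 -0.03721687  0.10812661]
```

Emit:
servo_tool(delta_pos=[[-0.003,0.001,0.03],[0,0,0.03],[0,0,0.03],[0,0,0.03],[0,0,0.015],[0,0,0],[0,0,0]], dr=[[0,0,0],[0,0,0],[0,0,0],[0,0,0],[0,0,0],[0,0,0],[0,0,0]], grip=[0,0,0,0,0,0,0])

```text
time: 8.65
position: [0.5079, -0.024, 0.0879]
eef_rot: [0.0, 0.167, 0.986, -0.0]
contact_force: [0.1, -0.2, -1.6]
grip_width: 0.0068
```

Emit:
servo_tool(delta_pos=[[0,0,0.01],[0,0,0.01],[0,0,0],[0,0,0]], dr=[[0,0,0],[0,0,0],[0,0,0],[0,0,0]], grip=[0,0,0,0])

```text
time: 9.05
position: [0.5083, -0.0239, 0.0852]
eef_rot: [0.001, 0.167, 0.986, 0.0]
contact_force: [-3.4, 1.5, 6.8]
grip_width: 0.0065
```

Emit:
servo_tool(delta_pos=[[0,0,0.01],[0,0,0],[0,0,0]], dr=[[0,0,0],[0,0,0],[0,0,0]], grip=[0,0,0])

```text
time: 9.35
position: [0.5082, -0.0239, 0.0851]
eef_rot: [0.001, 0.167, 0.986, 0.0]
contact_force: [-9.3, 3.8, 20.2]
grip_width: 0.0069
```

Emit:
servo_tool(delta_pos=[[0,0,-0.02],[0,0,0],[0,0,0],[0,0,0],[0,0,0],[0,0,-0.1],[0,0,-0.15],[0,0,0],[0,0,0],[0,0,0],[0,0,0],[0,0,0]], dr=[[0,0,0],[0,0,0],[0,0,0],[0,0,0],[0,0,0],[0,0,0],[0,0,0],[0,0,0],[0,0,0],[0,0,0],[0,0,0],[0,0,0]], grip=[0,0.3,0.3,0.3,0.3,0.3,0.3,0,0,0,0,0])

```text
time: 10.55
position: [0.5074, -0.0241, 0.1352]
eef_rot: [-0.001, 0.167, 0.986, -0.0]
contact_force: [1.2, -0.3, -0.3]
grip_width: -0.0001
```

Emit:
servo_tool(delta_pos=[[0,0,0.06],[0,0,0.05],[0,0,0.01],[0,0,0.01],[0,0,0.01],[0,0,0],[0,0,0]], dr=[[0,0,0],[0,0,0],[0,0,0],[0,0,0],[0,0,0],[0,0,0],[0,0,0]], grip=[0,0,0,0,0,0,0])

```text
time: 11.25
position: [0.5071, -0.0242, 0.11]
eef_rot: [-0.0, 0.167, 0.986, -0.0]
contact_force: [-9.4, 3.2, 17.7]
grip_width: -0.0001
```

Emit:
servo_tool(delta_pos=[[0,0,-0.1],[0,0,-0.25],[-0.048,-0.193,0],[-0.048,-0.193,0],[-0.048,-0.193,0],[-0.048,-0.193,0],[-0.048,-0.193,0],[-0.045,-0.195,0],[0,0,0],[0,0,0],[0,0,0]], dr=[[0,0,0],[0,0,0],[0,0,0],[0,0,0],[0,0,0],[0,0,0],[0,0,0],[0,0,0],[0,0,-0.29],[0,0,-0.29],[0,0,-0.29]], grip=[0,0,0,1,1,1,1,1,1,1,1])

```text
time: 12.35
position: [0.4848, -0.2623, 0.1774]
eef_rot: [-0.0, -0.052, 0.999, 0.0]
contact_force: [0.2, 0.0, 0.4]
grip_width: 0.0854
```

Emit:
servo_tool(delta_pos=[[0,0,0],[0,0,0],[0,0,0],[0,0,0],[0,0,0],[0,0,0],[0,0,0],[0,0,0],[0,0,0],[0,0,0],[0,0,0],[0,0,0]], dr=[[0,0,-0.29],[0,0,-0.29],[0,0,-0.29],[0,0,-0.29],[0,0,-0.29],[0,0,-0.29],[0,0,-0.29],[0,0,-0.29],[0,0,-0.29],[0,0,-0.29],[0,0,0],[0,0,0]], grip=[1,1,1,1,1,1,1,1,1,1,1,1])

```text
time: 13.55
position: [0.4851, -0.2618, 0.1777]
eef_rot: [-0.0, -0.698, 0.716, 0.0]
contact_force: [0.8, -0.4, -0.3]
grip_width: 0.0855
```

```bash
python3 - <<'E'
from h import *
s=read_state();print(s["q"].round(2),s["position"],s["eef_rot"].round(4),s["contact_force"])
w,K,M=look("wrist","w5");b=look("scene","s5")[0]
W=np.clip(w*2.5,0,255).astype(np.uint8);B=cv2.resize(b[170:260,190:290],(400,360),interpolation=cv2.INTER_CUBIC)
o=np.zeros((384,912,3),np.uint8);o[:,:512]=W;o[:360,512:]=B
cv2.imwrite("pics/w5b.png",cv2.resize(o,(800,337))[:,:,::-1])
E
```

```text
[-0.21  0.28  0.    0.   -1.3   1.76] [ 0.485051   -0.26177963  0.17769644] [-1.000e-04 -6.980e-01  7.161e-01  1.000e-04] [ 0.80380042 -0.39586785 -0.33499169]
```

View pics/w5b.png

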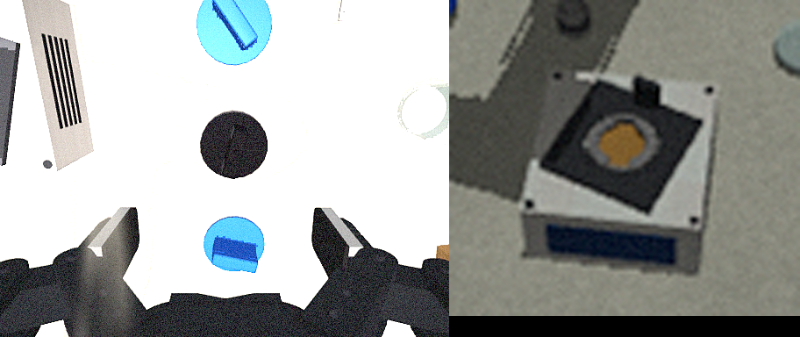

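The plate lies flat around the collar. The lamp is at about (267,165) at full resolution. I'm brightening a crop to read the bar's direction.

```bash
python3 - <<'E'
from h import *
w,K,M=load("w5")
c=w[115:215,217:317].astype(float);c=cv2.GaussianBlur(c,(0,0),0.7)
c=cv2.resize(np.clip((c-5)*7,0,255).astype(np.uint8),(600,600),interpolation=cv2.INTER_CUBIC)
cv2.imwrite("pics/w5c.png",c[:,:,::-1])
g=cv2.cvtColor(w,cv2.COLOR_RGB2GRAY);m=(g<45).astype(np.uint8);m[:115]=0;m[215:]=0;m[:,:217]=0;m[:,317:]=0
k=max(cv2.findContours(m,0,1)[0],key=cv2.contourArea);print(cv2.fitEllipse(cv2.convexHull(k)))
E
```

```text
((266.1880187988281, 164.70687866210938), (75.8877944946289, 76.56413269042969), 86.2713623046875)
```

View pics/w5c.png

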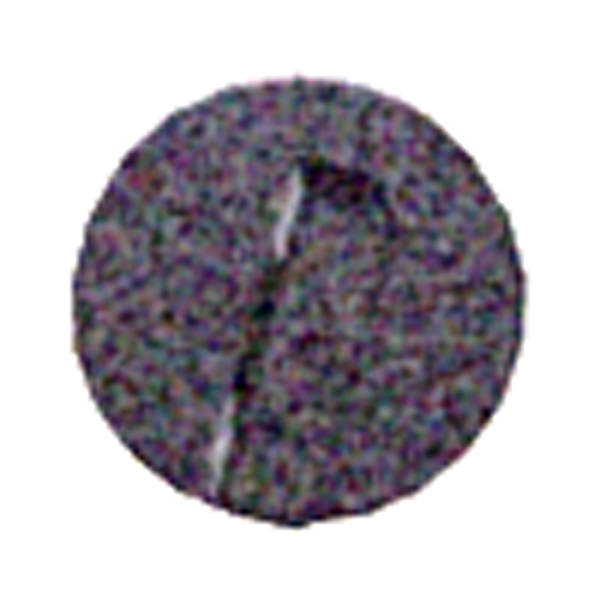

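In the crop the bar's left edge runs from about (300,180) to (217,490), and its far end is the dark face at (300–390,160–200).

```bash
python3 - <<'E'
from h import *
w,K,M=load("w5")
f=lambda x,y,z:ray(K,M,217+x/6-.4,115+y/6-.4,z)
c=ray(K,M,266.2,164.7,.0195);print("lamp centre",c)
a,b=f(297,190,.0565),f(217,490,.0565);d=b-a;ang=np.degrees(np.arctan2(d[1],d[0]));print(a,b,"bar angle",ang,np.linalg.norm(d))
n=np.array([-d[1],d[0]])/np.linalg.norm(d[:2]);print("edge dist from axis",(a-c)[:2]@n,(b-c)[:2]@n)
# refine: darkest/sliver line fit by gradient: mean profile across candidate angles
g=cv2.cvtColor(w,cv2.COLOR_RGB2GRAY).astype(float)
best=[]
for ang in np.arange(-40,41,1.):
  t=np.array([np.cos(np.radians(ang)),np.sin(np.radians(ang)),0]);q=np.array([-t[1],t[0],0])
  P=[]
  for o in np.arange(-.012,.0121,.0005):
    v=[g[tuple(np.round(proj(K,M,[c[0],c[1],.0565]+t*l+q*o)).astype(int)[::-1])] for l in np.arange(-.016,.017,.001)]
    P.append(np.mean(v))
  best.append((np.min(P),ang,np.arange(-.012,.0121,.0005)[int(np.argmin(P))]))
print(sorted(best)[:6])
toolmove([c[0],c[1],.0235])
E
```

```text
lamp centre [ 0.48573432 -0.27081823  0.0195    ]
[ 0.50917912 -0.27016497  0.0565    ] [ 0.46745613 -0.25822945  0.0565    ] bar angle 164.03597904602546 0.04339659262213868
edge dist from axis -0.007076168668118482 -0.007076168668118481
[(np.float64(10.030303030303031), np.float64(-8.0), np.float64(0.008500000000000018)), (np.float64(10.545454545454545), np.float64(-13.0), np.float64(0.007500000000000017)), (np.float64(10.575757575757576), np.float64(-17.0), np.float64(0.006500000000000016)), (np.float64(10.787878787878787), np.float64(-11.0), np.float64(0.007500000000000017)), (np.float64(10.969696969696969), np.float64(-12.0), np.float64(0.007500000000000017)), (np.float64(11.030303030303031), np.float64(1.0), np.float64(0.009500000000000019))]
pos [ 0.4851 -0.2618  0.1778] yaw -91.41 units [ 0.0451 -0.0046  0.7714] dz-turn units None
```

Emit:
servo_tool(delta_pos=[[0.045,-0.005,0],[0,0,0.1],[0,0,0.14],[0,0,0.15],[0,0,0.15],[0,0,0.13],[0,0,0.07],[0,0,0.02],[0,0,0],[0,0,0]], dr=[[0,0,0],[0,0,0.246],[0,0,0.246],[0,0,0],[0,0,0],[0,0,0],[0,0,0],[0,0,0],[0,0,0],[0,0,0]], grip=[1,1,1,1,1,1,1,1,1,1])

```text
time: 14.65
position: [0.4867, -0.2713, 0.0269]
eef_rot: [0.0, -0.606, 0.795, -0.001]
contact_force: [0.1, -0.3, 0.3]
grip_width: 0.0856
```

Emit:
servo_tool(delta_pos=[[0,0,0],[0,0,0],[0,0,0],[0,0,0],[0,0,0],[0,0,0],[0,0,0],[0,0,0],[0,0,0],[0,0,0],[0,0,0],[0,0,0]], dr=[[0,0,0],[0,0,0],[0,0,0],[0,0,0],[0,0,0],[0,0,0],[0,0,0],[0,0,0],[0,0,0],[0,0,0],[0,0,0],[0,0,0]], grip=[0,0,0,0,0,0,0,0,0,0,0,0], squeeze=80)

```text
time: 15.85
position: [0.4862, -0.2709, 0.0262]
eef_rot: [0.0, -0.606, 0.795, -0.0]
contact_force: [0.4, 0.1, 4.4]
grip_width: 0.0128
```

Emit:
servo_tool(delta_pos=[[0,0,-0.05],[0,0,-0.1],[0,0,-0.2],[0,0,-0.2],[0,0,-0.15],[0,0,0],[0,0,0]], dr=[[0,0,0],[0,0,0],[0,0,0],[0,0,0],[0,0,0],[0,0,0],[0,0,0]], grip=[0,0,0,0,0,0,0])

```text
time: 16.55
position: [0.4855, -0.2704, 0.1657]
eef_rot: [0.0, -0.606, 0.795, 0.0]
contact_force: [-1.0, 0.2, -3.8]
grip_width: 0.013
```

```bash
python3 - <<'E'
from h import *
s=read_state();print(s["q"].round(2),s["position"],s["contact_force"],s["torque"],s["grip_width"])
w,K,M=look("wrist","w6");d,Kd,Md=look("side","d6");c,Kc,Mc=look("scene","s6")
p=s["position"]
u,v=proj(Kd,Md,p).astype(int);D=cv2.resize(d[max(v-45,0):v+45,u-45:u+45],(300,300),interpolation=cv2.INTER_CUBIC)
u,v=proj(Kc,Mc,p).astype(int);C=cv2.resize(c[max(v-45,0):v+45,u-45:u+45],(300,300),interpolation=cv2.INTER_CUBIC)
W=cv2.resize(np.clip(w*3.,0,255).astype(np.uint8),(500,375))
o=np.zeros((600,800,3),np.uint8);o[:375,:500]=W;o[:300,500:]=np.clip(D*1.8,0,255);o[300:,500:]=np.clip(C*1.8,0,255)
cv2.imwrite("pics/w6b.png",o[:,:,::-1]); toolmove([.5525,-.037,.17],-89.2)
E
```

```text
[-0.23  0.29 -0.01 -0.   -1.27  1.53] [ 0.48552112 -0.27035827  0.16572606] [-0.9553588   0.16884074 -3.7724791 ] [0.05175465 0.08346521 0.0223377 ] 0.012988289137408501
pos [ 0.4848 -0.2703  0.164 ] yaw -105.36 units [-1.2146 -0.0175 -0.0293] dz-turn units -0.564
```

View pics/w6b.png

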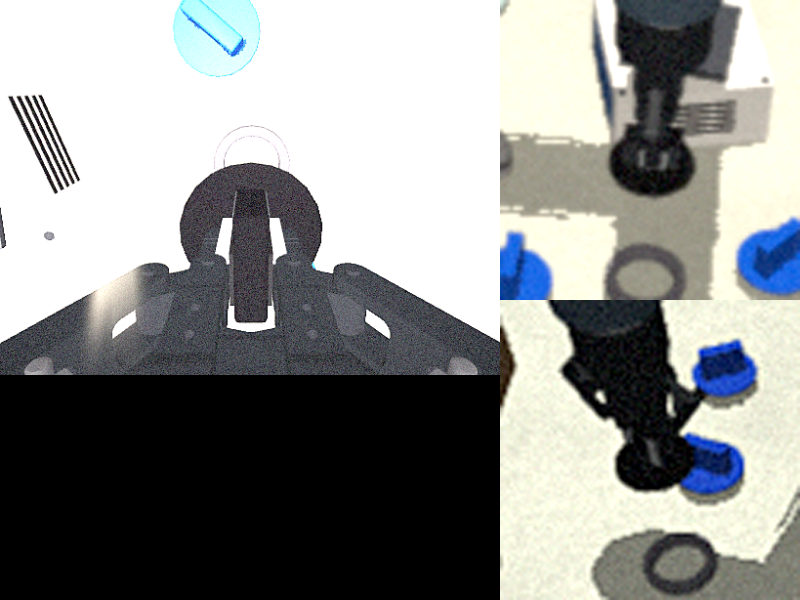

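The lamp is held upright with its bar along tool y, and the flange rim shows at the top of the hand view. I'm fitting the flange circle in the tool frame.

```bash
python3 - <<'E'
from h import *
from scipy.optimize import least_squares
w,K,M=load("w6");s=read_state();Rt=rot(s["eef_rot"]);p=s["position"]
Mt=np.linalg.inv(np.block([[Rt,p[:,None]],[np.zeros((1,3)),np.ones((1,1))]]))@M
g=cv2.cvtColor(w,cv2.COLOR_RGB2GRAY).astype(float)*3
pts=[]
for th in np.radians(np.arange(178,363,3)):
  for r in range(95,40,-1):
    u,v=257+r*np.cos(th),237+r*np.sin(th)
    if g[int(round(v)),int(round(u))]<110: pts.append((u,v));break
for zz in(.0057,.0077):
  X=np.array([ray(K,Mt,u,v,zz) for u,v in pts])[:,:2]
  r=least_squares(lambda c:np.hypot(*(X-c[:2]).T)-c[2],[0,0,.036],loss="soft_l1",f_scale=.0004)
  print(zz,r.x.round(4),np.abs(r.fun).max(),len(X))
# bar direction: far top edge corners of the bar, and long edges by brightness
E
```

```text
0.0057 [-0.      0.0009  0.0354] 0.0005242392604880991 62
0.0077 [-0.      0.0019  0.0359] 0.0005312683519461819 62
```

Emit:
servo_tool(delta_pos=[[-0.1,-0.002,0],[-0.2,-0.003,0],[-0.2,-0.003,0],[-0.2,-0.003,0],[-0.2,-0.003,0],[-0.2,-0.003,0],[-0.115,-0.002,0],[0,0,0],[0,0,0.1],[0,0,0.12],[0,0,0],[0,0,0]], dr=[[0,0,0],[0,0,0],[0,0,0],[0,0,0],[0,0,0],[0,0,0],[0,0,0],[0,0,-0.282],[0,0,-0.282],[0,0,0],[0,0,0],[0,0,0]], grip=[0,0,0,0,0,0,0,0,0,0,0,0])

```text
time: 17.9
position: [0.5534, -0.0378, 0.1213]
eef_rot: [0.001, 0.712, -0.702, -0.0]
contact_force: [0.1, -0.6, -1.5]
grip_width: 0.0129
```

Emit:
servo_tool(delta_pos=[[0,0,0],[0,0,0]], dr=[[0,0,0],[0,0,0]], grip=[0,0])

```text
time: 18.1
position: [0.5546, -0.0375, 0.123]
eef_rot: [-0.001, 0.712, -0.702, 0.001]
contact_force: [-1.1, 0.1, -2.0]
grip_width: 0.0131
```

```bash
python3 - <<'E'
from h import *
s=read_state();print(s["q"].round(2),s["contact_force"],s["grip_width"])
w,K,M=look("wrist","w7");d,Kd,Md=look("side","d7");c,Kc,Mc=look("scene","s7")
p=s["position"]
u,v=proj(Kd,Md,p).astype(int);D=cv2.resize(d[v-40:v+40,u-40:u+40],(300,300),interpolation=cv2.INTER_CUBIC)
u,v=proj(Kc,Mc,p).astype(int);C=cv2.resize(c[v-40:v+40,u-40:u+40],(300,300),interpolation=cv2.INTER_CUBIC)
W=cv2.resize(np.clip(w*1.8,0,255).astype(np.uint8),(500,375))
o=np.zeros((600,800,3),np.uint8);o[:375,:500]=W;o[:300,500:]=np.clip(D*1.5,0,255);o[300:,500:]=np.clip(C*1.5,0,255)
cv2.imwrite("pics/w7b.png",o[:,:,::-1]); toolmove([.5535,-.037,.116],-89.15)
E
```

```text
[ 0.21  0.32 -0.08  0.   -1.17  1.37] [-1.10605962  0.0532837  -2.04171725] 0.013125583629326434
pos [ 0.5542 -0.0375  0.1226] yaw -89.2 units [-0.0025  0.0035  0.0329] dz-turn units -0.002
```

View pics/w7b.png

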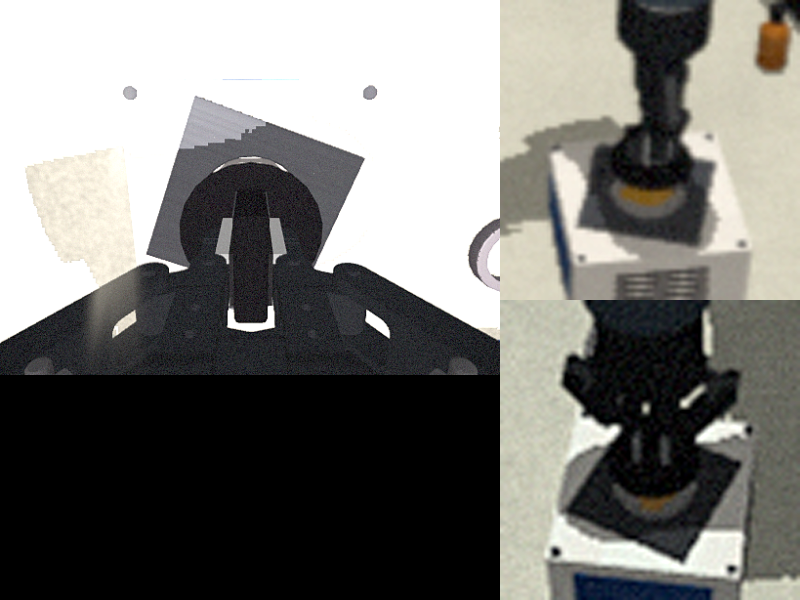

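Aligned over the socket. I'm checking against the two visible deck screws at about (133,95) and (379,95) at full resolution.

```bash
python3 - <<'E'
from h import *
w,K,M=load("w7")
A,B=[ray(K,M,u,v,.075) for u,v in((133.1,95.2),(378.9,95.2))]
d=B-A;n=np.array([-d[1],d[0],0])/np.linalg.norm(d);print(A,B,np.linalg.norm(d),np.degrees(np.arctan2(d[1],d[0])))
print("centre",(A+B)/2+n*.068,(A+B)/2-n*.068)
E
```

```text
[0.61902005 0.03172181 0.075     ] [ 0.62071287 -0.10472947  0.075     ] 0.13646177943032062 -89.28922656975841
centre [ 0.68786123 -0.03566029  0.075     ] [ 0.55187169 -0.03734737  0.075     ]
```

Emit:
servo_tool(delta_pos=[[-0.002,0.006,0.02],[0,0,0.025],[0,0,0.025],[0,0,0.025],[0,0,0],[0,0,0]], dr=[[0,0,0],[0,0,0],[0,0,0],[0,0,0],[0,0,0],[0,0,0]], grip=[0,0,0,0,0,0])

```text
time: 18.85
position: [0.5526, -0.0371, 0.1027]
eef_rot: [0.0, 0.712, -0.702, -0.0]
contact_force: [0.2, 1.1, -2.1]
grip_width: 0.0127
```

Emit:
servo_tool(delta_pos=[[0,0,0.015],[0,0,0.015],[0,0,0.01],[0,0,0],[0,0,0]], dr=[[0,0,0],[0,0,0],[0,0,0],[0,0,0],[0,0,0]], grip=[0,0,0,0,0])

```text
time: 19.35
position: [0.5532, -0.0371, 0.0956]
eef_rot: [-0.0, 0.712, -0.702, 0.001]
contact_force: [-0.5, 0.2, 4.4]
grip_width: 0.0126
```

Emit:
servo_tool(delta_pos=[[0,0,0.01],[0,0,0.008],[0,0,0],[0,0,0]], dr=[[0,0,0],[0,0,0],[0,0,0],[0,0,0]], grip=[0,0,0,0])

```text
time: 19.75
position: [0.5533, -0.0371, 0.0926]
eef_rot: [-0.001, 0.712, -0.702, 0.001]
contact_force: [-1.9, 0.9, 10.2]
grip_width: 0.0129
```

Emit:
servo_tool(delta_pos=[[0,0,0.003],[0,0,0],[0,0,0],[0,0,0],[0,0,0],[0,0,0]], dr=[[0,0,0],[0,0,0.2],[0,0,0.24],[0,0,0.24],[0,0,0.24],[0,0,0]], grip=[0,0,0,0,0,0])

```text
time: 20.35
position: [0.5532, -0.0374, 0.0925]
eef_rot: [0.001, -0.532, 0.847, -0.001]
contact_force: [-3.3, 0.3, 13.9]
grip_width: 0.0128
```

```bash
python3 -c "
from h import *
s=read_state();print(s['contact_force'],s['torque'],s['q'].round(3));toolmove(s['position'],-89.15)"
```

```text
[-3.29666432  0.26825091 13.89392663] [3.17157734e-01 1.51394607e+00 1.15663264e-03] [ 2.160e-01  3.440e-01 -1.330e-01  1.000e-03 -1.092e+00  9.060e-01]
pos [ 0.5532 -0.0374  0.0925] yaw -115.7 units [0. 0. 0.] dz-turn units -0.927
```

Emit:
servo_tool(delta_pos=[[0,0,0],[0,0,0],[0,0,0],[0,0,0],[0,0,0],[0,0,0],[0,0,0],[0,0,0],[0,0,0],[0,0,0],[0,0,0]], dr=[[0,0,0.2],[0,0,0.24],[0,0,0.24],[0,0,0.24],[0,0,0.24],[0,0,0.24],[0,0,0.24],[0,0,0.2],[0,0,0.1],[0,0,0],[0,0,0]], grip=[0,0,0,0,0,0,0,0,0,0,0])

```text
time: 21.45
position: [0.5534, -0.0377, 0.0925]
eef_rot: [0.001, -0.078, 0.997, -0.001]
contact_force: [-3.7, 0.4, 13.6]
grip_width: 0.0129
```

```bash
python3 -c "
from h import *
s=read_state();print(s['contact_force'],s['torque'],s['q'].round(3));toolmove(s['position'],-89.15)"
```

```text
[-3.65399476  0.44027561 13.5747167 ] [-0.18591299  1.29689548  0.02063813] [ 0.215  0.344 -0.133  0.002 -1.092 -0.06 ]
pos [ 0.5534 -0.0377  0.0925] yaw -171.07 units [0. 0. 0.] dz-turn units -2.86
```

Emit:
servo_tool(delta_pos=[[0,0,0],[0,0,0],[0,0,0],[0,0,0]], dr=[[0,0,0.08],[0,0,0.06],[0,0,0],[0,0,0]], grip=[0,0,0,0])

```text
time: 21.85
position: [0.5529, -0.0377, 0.0925]
eef_rot: [0.001, -0.043, 0.999, -0.001]
contact_force: [-4.6, -0.1, 14.5]
grip_width: 0.0126
```

```bash
python3 - <<'E'
from h import *
s=read_state();print(s['contact_force'],s['torque'],s['grip_width'],s["time"]);toolmove(s['position'],-89.15)
w,K,M=look("wrist","w8");d,Kd,Md=look("side","d8");c,Kc,Mc=look("scene","s8")
p=s["position"]
u,v=proj(Kd,Md,p).astype(int);D=cv2.resize(d[v-40:v+40,u-40:u+40],(300,300),interpolation=cv2.INTER_CUBIC)
C=cv2.resize(c,(300,225))
W=cv2.resize(np.clip(w*1.8,0,255).astype(np.uint8),(500,375))
o=np.zeros((600,800,3),np.uint8);o[:375,:500]=W;o[:300,500:]=np.clip(D*1.5,0,255);o[300:525,500:]=C
cv2.imwrite("pics/w8b.png",o[:,:,::-1])
E
```

```text
[-4.62585651 -0.13106804 14.46862269] [0.01980644 1.8352823  0.25780172] 0.012576323636625175 21.85
pos [ 0.5529 -0.0377  0.0925] yaw -175.06 units [0. 0. 0.] dz-turn units -2.999
```

View pics/w8b.png

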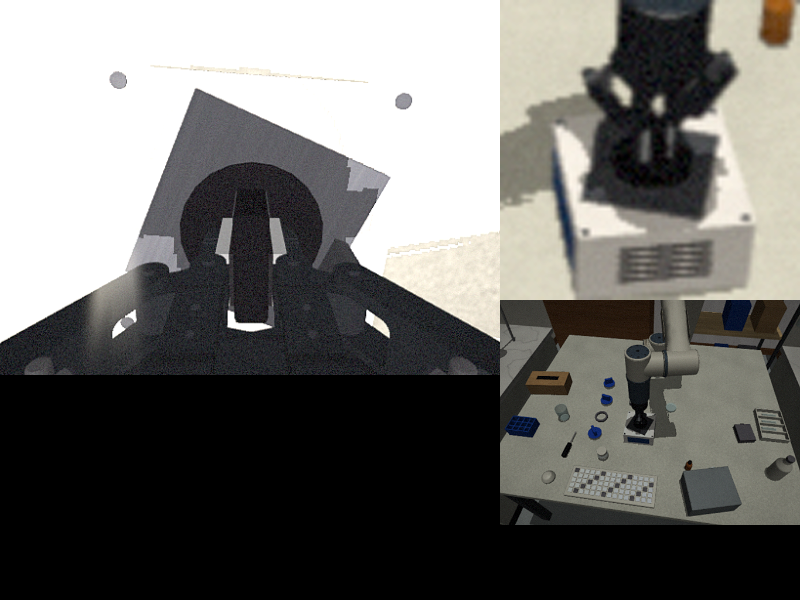

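The lamp is flush over the collar, its bar still aligned in the jaws, and the plate is flat on the deck. The moment about z has risen from 0.02 to 0.26 N m, so it is at the stop. Handing in.

```bash
python3 -c "
from h import *
print(job_done());s=read_state();print(s['time'],s['position'],s['contact_force'],s['grip_width'])"
```

```text
the job is handed in; nothing more can be done
None
the job is handed in; nothing more can be done
```

The job is handed in at about 22 s of the 72 s allowed. `job_done` gives no verdict, so I can't confirm a pass.

- **Plate:** I laid the cover plate over the collar and pressed it down by the tab, then released it and pressed again on the tab's top. Wrist force was about 20 N, then 18 N. The tab top was at 110 mm, the height expected with the plate seated on the deck. The last picture shows the plate flat on the deck.
- **Lamp:** I took the black lamp and lowered it in line with the notches. The spring pushed back as expected, and I pressed it home until it bottomed at TCP z 0.0925, about 7 mm of plunger travel. I then turned it clockwise by about 1.50 rad. The moment about the vertical rose from 0.02 to 0.26 N m over the last few degrees, which shows it reached the stop.
- **Finish:** the arm is still gripping the lamp with an 80 N squeeze set, and about 14 N down at the wrist. No bystander looked moved in the last picture.

**Not confirmed or odd:**
- The plunger and turret were judged only from height, force and angle, since neither can be read directly.
- The finger opening read about 1.2 mm under the nominal thickness on both the plate tab and the lamp bar.
- A side force of about 4 N remained at the wrist.

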